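# Charge a tray with grinding balls from a gated hopper

### The arm

A 6-joint arm with a two-finger parallel gripper is mounted at the origin on the work surface. World frame = base frame: x ahead of the robot, y to its left, z up, the work surface at z = 0. Lengths are in mm, angles in rad, forces in N, time in s.
With the tool pointing down it reaches from about 350 to 775 mm from the base axis. Payload 7.3 kg.
Tool frame: the origin (TCP) lies on the centre line of the jaws, within the pads' length; the fingertips stand 22 mm ahead of it and the grasp point (between the pads) lies 3 mm ahead of it; x points along the fingers, z is the direction in which the jaws open and shut, and the axes are right-handed (so a half turn about x gives the same grasp; the last joint's range is limited). The gripper opens to 92 mm and grips with 3 to 60 N. Pads are 19 mm wide; open, the fingers measure 130 mm over their backs; the gripper's body (75 mm by 190 mm) begins 47 mm behind the grasp point.
Start: joints at [-1.332, 0.342, 1.524, -0, 1.275, -0.146], TCP at [197.094, -486.618, 248.741] pointing down, gripper open.
Joint ranges: [-2.53, 2.53], [-0.77, 2.02], [0.04, 2.7], [-1, 4.14], [0.28, 2.66], [-3.11, 3.11]. Speed limits (rad/s): [2.57, 2.57, 3.14, 3.14, 3.14, 3.14].

### API

Orientations are given as [roll, pitch, yaw] about the fixed x, y, z axes, in that order (R = Rz(yaw) Ry(pitch) Rx(roll)).
In Python, from plant import readout, imaging, bot gives the robot as it stands.
- The arm moves only by the tool arm_command, never from a script. Its argument "plan" is a list of rows, each an object of numbers: "tx", "ty", "tz": the shift along the tool's x, y, z in cm; "wx", "wy", "wz": the turn, a rotation vector about the tool's x, y, z in rad; "jaw": the opening, from -1 (shut) to 1 (fully open). In form: [{"tx": .., "ty": .., "tz": .., "wx": .., "wy": .., "wz": .., "jaw": ..}, ...]. A call has 1 to 20 rows; each row shifts and turns the commanded pose from where the row before left it, along the tool's axes as they then stand; what a row does not reach is not made up. A row lasts 1/10 s, in which the tool goes at most 50 mm and 8.59 degrees, less where a joint would pass 70% of its speed; a pose out of reach is approached as far as the arm can. A call with a gripper value outside its range is refused whole. The fingers move at their own pace and stop on an object; the grip force is fixed at half the most. Time passes only in rows, so rows that do not move let the fingers close. It gives the time, the measured TCP pose, the force and the opening at its end, in the units of the state.
- readout.get_obs(): the state, without advancing time (a new reading comes with each control period).
- imaging.capture(name): name is "side" or "top"; returns the picture (384x512x3 uint8, blue, green, red); there is no depth.
- imaging.get_calibration(name): a dict with "fx", "fy", "cx", "cy" (pixels), "position" and "rotation" of the camera in the world. Camera axes: x right, y up, looking along -z (the intrinsics and any distortion apply to the point x, -y, -z); pixel columns grow to the right and rows downward; lengths in mm; the calibration is good to about 2 mm. A picture is of the moment at which its call begins. get_calibration takes no time and is no camera call.
- bot.close_job(): hands the job in, once; it reports no verdict.
The state is a dict: "time": time; "joint_positions": joint angles; "dq": joint speeds; "tau": joint torques, N m; "tool_pos": TCP position; "tcp_rot": TCP orientation; "contact_force": force on the tool from outside, world axes, zero at the start; "moment": the same for the moment, N m; "grip_width": finger opening in mm.
Only numpy, scipy, OpenCV 4.12 (cv2) and the standard library are available. Lean on these libraries where they do the work, as an engineer would, in place of code of your own. Each camera call takes 0.05 s, during which the arm holds its last target.

### The job

Push the loose steel tray by its grip through the self-closing flap into the bay under the ball hopper, until it is fully home against the back stop and the flap has dropped shut behind it. Then draw the hopper's slide gate right out to its end stop so that all the grinding balls fall into the tray, and let go, leaving the tray home, the flap shut and the gate out. Do not disturb the jars and the multimeter standing nearby.

Things in the scene. Friction and masses are not known exactly. Their poses are not given: they have to be found in the camera images.
- hopper: Stand bolted to the bench: round steel funnel hopper (125 mm across its rim, rim 200 mm above the bench), below it a slide gate, below that a receiving bay with clear windows. Origin: on the bench straight below the chute's centre; z up, +y the way the gate draws out, -y the bay's mouth side. Bay roof top 80 mm up; gate rails end at y +100 mm.
- bay_mouth (a point): Middle of the bay's mouth at bench level, 85 mm from the hopper's origin along its -y; same axes. The tray slides in along +y on the bench top itself (no floor or sill). The bay is 118 mm wide inside; flared lead-in plates, 36 mm high, reach 28 mm out from the mouth and open to 160 mm. The back stop's face is 135 mm inside the mouth.
- tray_grip (a point): Centre of the loose steel tray's black grip, an upright bar 16 mm wide (x), 62 mm long (y), top 45 mm above the bench; this point is 30 mm up. +y points to the tray, whose centre is 140 mm ahead and which enters the bay first. Tray home: this point is at x 0, y -140 mm in the hopper's frame, axes parallel. A strap 30 mm wide, 5 mm thick, at bench level joins them. 0.3 to 0.56 kg in all.
- tray_floor (a point): Centre of the inner floor of the same tray, 3 mm above its underside; axes as the grip's. The open tray is 110 mm wide (x), 100 mm long (y), 34 mm high, walls 3 mm; it has 4 mm of play each side in the bay. Fully home it lies straight over the hopper's origin, with its far wall on the back stop.
- flap (a joint): Self-closing aluminium flap in the bay's mouth, 114 mm wide, hinged at its top 70 mm above the bench; lower edge 24 mm up. 0 = shut, positive = swung into the bay (rad). A light spring (about 1 N at the edge) closes it; it swings both ways. The tray pushes it open, carries it on its rim and lets it drop behind only in the last 10 mm or so before home; the strap passes under it.
- gate (a joint): Slide gate of the hopper: 0 = shut, 0.088 = drawn out against its end stop (m). It is stiff, about 3 to 8 N to draw, and stays where it is left. Starts shut or up to 6 mm out; balls begin to fall when it is some 35 mm out.
- gate_bar (a point): Centre of the gate's pull bar: a level steel bar 16 mm thick, 106 mm long along the hopper's x, 122 mm above the bench, on two posts 72 mm apart at the gate's outer end. Gate shut: 128 mm from the hopper's origin along its +y, 66 mm outside the hopper's rim. The gate plate's top is 34 mm below this point. Moves with the gate; same axes as the hopper.
- ball0_center (a point): Centre of a steel grinding ball, 30 mm across, 110 g, one of five lying in the hopper on the gate.
- ball1_center (a point): Centre of a steel grinding ball, 30 mm across, 110 g, as the first.
- ball2_center (a point): Centre of a steel grinding ball, 30 mm across, 110 g, as the first.
- ball3_center (a point): Centre of a steel grinding ball, 30 mm across, 110 g, as the first.
- ball4_center (a point): Centre of a steel grinding ball, 30 mm across, 110 g, as the first.
- jar: Bystander: lidded steel grinding jar, 100 mm across, 100 mm high; origin under its centre. Leave alone.
- meter: Bystander: grey handheld multimeter lying flat, 85 x 170 x 36 mm; origin under its centre. Leave alone.
- bottle: Bystander: white plastic jar with lid, 60 mm across, 130 mm high; origin under its centre. Leave alone.
Things that resemble listed ones, but are neither listed nor needed, are in the scene too. Leave any turquoise look-alike of the part that bears tray_grip alone.

How it is judged (in metres and radians):
On the way, in this order (a step that is already met when the one before it is completed fails the run):
1. the tray is home in the bay with the flap shut behind it, the gate not yet drawn (y of tray_floor in the frame of hopper between -0.006 and 0.006 m and x of tray_floor in the frame of hopper between -0.008 and 0.008 m and height (world z) of tray_floor below 0.01 m and value of joint flap between -0.15 and 0.15 rad and value of joint gate below 0.015 m), for 0.2 s.
2. the gate is drawn out to its end stop (value of joint gate above 0.084 m), for 0.2 s.
At the end, for the whole second after the job is handed in: The tray is home (within 6 mm of the back stop), flat on the bench; the flap is shut (within 0.15 rad); the gate is out to within 4 mm of its end stop; all five balls are in the tray (side by side or one resting on others) (y of tray_floor in the frame of hopper between -0.006 and 0.006 m and x of tray_floor in the frame of hopper between -0.008 and 0.008 m and height (world z) of tray_floor below 0.01 m and value of joint flap between -0.15 and 0.15 rad and value of joint gate above 0.084 m and x of ball0_center in the frame of tray_floor between -0.055 and 0.055 m and y of ball0_center in the frame of tray_floor between -0.05 and 0.05 m and z of ball0_center in the frame of tray_floor between 0 and 0.055 m and x of ball1_center in the frame of tray_floor between -0.055 and 0.055 m and y of ball1_center in the frame of tray_floor between -0.05 and 0.05 m and z of ball1_center in the frame of tray_floor between 0 and 0.055 m and x of ball2_center in the frame of tray_floor between -0.055 and 0.055 m and y of ball2_center in the frame of tray_floor between -0.05 and 0.05 m and z of ball2_center in the frame of tray_floor between 0 and 0.055 m and x of ball3_center in the frame of tray_floor between -0.055 and 0.055 m and y of ball3_center in the frame of tray_floor between -0.05 and 0.05 m and z of ball3_center in the frame of tray_floor between 0 and 0.055 m and x of ball4_center in the frame of tray_floor between -0.055 and 0.055 m and y of ball4_center in the frame of tray_floor between -0.05 and 0.05 m and z of ball4_center in the frame of tray_floor between 0 and 0.055 m); the robot touches nothing.
It fails at once if the steel grinding jar is moved by more than 30 mm or tipped (distance of jar from where it was at the start of the episode above 0.03 m or angle between jar's own z axis and vertical above 0.3 rad).
It fails at once if the multimeter is moved by more than 30 mm or tipped (distance of meter from where it was at the start of the episode above 0.03 m or angle between meter's own z axis and vertical above 0.3 rad).
It fails at once if the white plastic jar is moved by more than 30 mm or tipped (distance of bottle from where it was at the start of the episode above 0.03 m or angle between bottle's own z axis and vertical above 0.3 rad).
It also fails if it takes over 51 s, if anything falls off the work surface, if the arm or the gripper's body presses on something with over 40 N, if the wrist force passes 120 N, or if a joint passes its speed limit or range.

## Working session

There is one attempt and no reset: what is moved stays moved. The work goes in short steps, Python scripts to look and compute and a tool call to move; the robot and the scene stay as the last step left them, time stands still between calls to the robot, and variables do not carry over. Pictures are saved under pics/ and viewed, and the job is handed in when it is done.

Besides the shell and the picture viewer there is one more tool, called after "Call:" as name(argument=value, ...) on one line, values as JSON. arm_command: Moves the arm, as the interface text tells. Its arguments: {"type":"object","properties":{"plan":{"type":"array"}},"required":["plan"]}

```bash
ls; mkdir -p pics; python3 - <<'E'
from plant import readout, imaging, bot
import cv2
print(readout.get_obs())
for n in("side","top"):
    cv2.imwrite(f"pics/{n}0.png",imaging.capture(n)); print(n,imaging.get_calibration(n))
E
```

```text
pics
{'time': 0.0, 'joint_positions': array([-1.33198741e+00,  3.42752985e-01,  1.52501799e+00, -6.89843452e-05,
        1.27538174e+00, -1.46006139e-01]), 'dq': array([-0.00245812, -0.00167734,  0.00054226, -0.00096398, -0.00093247,
        0.00062914]), 'tau': array([-3.71881947e-05, -4.31253612e+01, -2.44214541e+01,  7.16950418e-02,
        5.60183125e-02, -1.01055016e-04]), 'tool_pos': array([ 196.98907524, -486.24106973,  248.02888704]), 'tcp_rot': array([3.03784469, 1.56923487, 1.85188356]), 'contact_force': array([ 0.56155812,  0.15236567, -0.06104427]), 'moment': array([ 0.04105899, -0.02726538, -0.05202665]), 'grip_width': 92.08589249843621}
side {'fx': 389.84087873803287, 'fy': 389.84087873803287, 'cx': 259.6390940637558, 'cy': 196.3243166334414, 'position': array([ 329.62910159, -984.3901058 ,  703.48823107]), 'rotation': array([ 0.99967747, -0.01529478, -0.15568361])}
top {'fx': 395.59250881552765, 'fy': 395.59250881552765, 'cx': 255.67082530331896, 'cy': 192.52159354590665, 'position': array([345.41126467, -57.25923616, 986.57349136]), 'rotation': array([ 0.18271934,  0.00672319, -1.58472722])}
```

View pics/side0.png

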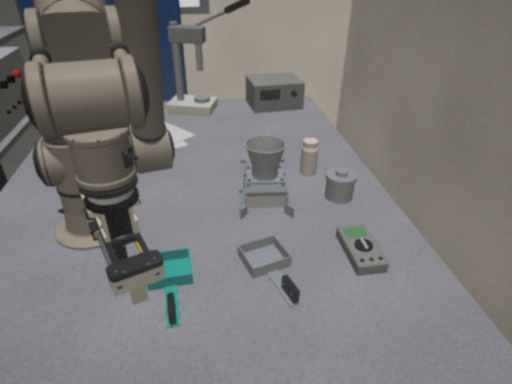

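View pics/top0.png

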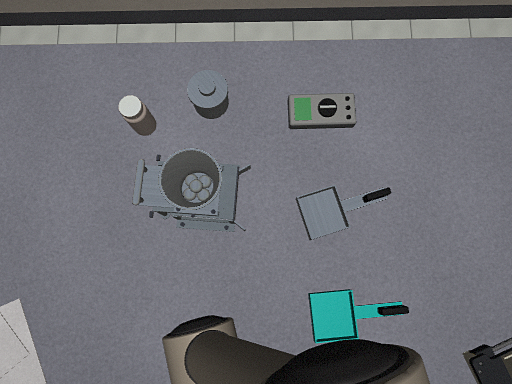

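The steel tray is at top-view pixel (323,213) with its black grip at (377,195). The turquoise look-alike, tray (332,315) and grip (394,310), is to be left alone. The hopper is at (192,180) with its pull bar at (138,182). Next I'll check close crops.

```bash
cat > h.py <<'E'
import numpy as np, cv2
from scipy.spatial.transform import Rotation as R
from plant import readout, imaging, bot
def cal(n):
    c=imaging.get_calibration(n); return c,R.from_euler('xyz',c['rotation']).as_matrix()
def ray(n,u,v):
    c,M=cal(n); d=M@np.array([(u-c['cx'])/c['fx'],-(v-c['cy'])/c['fy'],-1.]); return c['position'],d
def at(n,u,v,z):
    p,d=ray(n,u,v); return p+d*(z-p[2])/d[2]
def proj(n,P):
    c,M=cal(n); q=(np.atleast_2d(P)-c['position'])@M
    return np.c_[c['cx']+c['fx']*q[:,0]/-q[:,2], c['cy']-c['fy']*q[:,1]/-q[:,2]]
def crop(img,u0,v0,u1,v1,k,f):
    cv2.imwrite(f,cv2.resize(img[v0:v1,u0:u1],None,fx=k,fy=k,interpolation=cv2.INTER_CUBIC))
E
python3 - <<'E'
from h import *
t=cv2.imread('pics/top0.png');s=cv2.imread('pics/side0.png')
crop(t,120,135,270,245,5,'pics/c1.png')
crop(t,280,170,410,250,6,'pics/c2.png')
crop(s,220,120,320,310,3,'pics/c3.png')
E
```

```text
(no output)
```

View pics/c1.png

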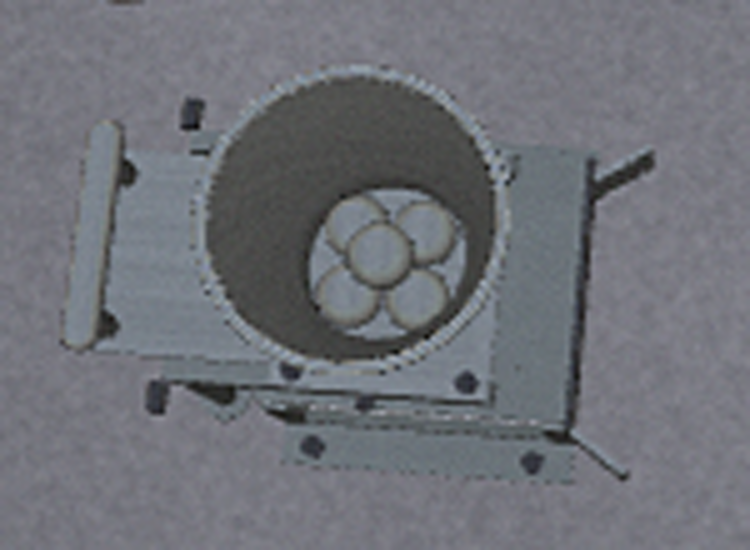

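View pics/c2.png

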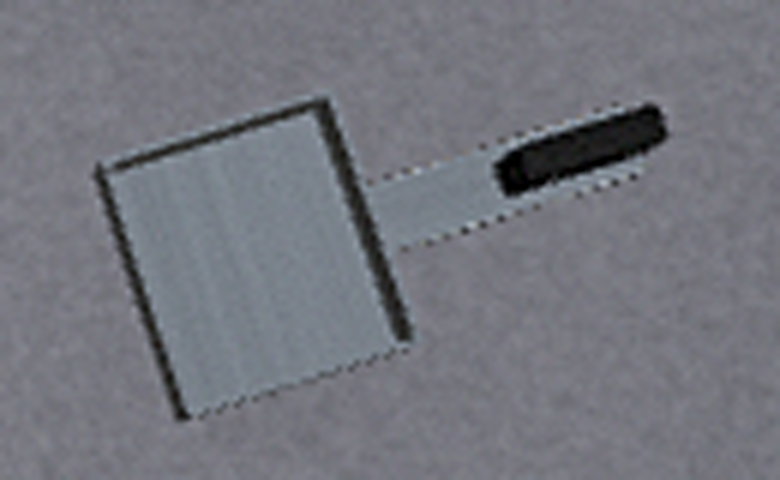

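View pics/c3.png

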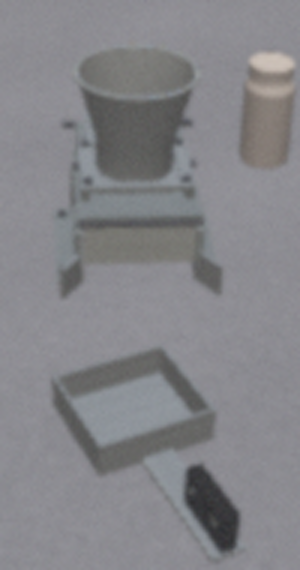

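```bash
cat > fit.py <<'E'
from h import *
from scipy.optimize import least_squares
def T(p,P):
    P=np.atleast_2d(np.array(P,float)); c,s=np.cos(p[2]),np.sin(p[2])
    return np.c_[p[0]+c*P[:,0]-s*P[:,1], p[1]+s*P[:,0]+c*P[:,1], P[:,2]]
def c1(x,y):return (120+(x+.5)/5-.5,135+(y+.5)/5-.5)
def c2(x,y):return (280+(x+.5)/6-.5,170+(y+.5)/6-.5)
def c3(x,y):return (220+(x+.5)/3-.5,120+(y+.5)/3-.5)
if __name__=='__main__':
    # hopper
    obs=[('top',c1(353,219),(0,0,200)),('side',c3(138,75),(0,0,200))]
    # rim centre projected approx by centre of ellipse
    print('rim',at('top',*obs[0][1],200),at('side',*obs[1][1],200))
    a=[at('top',*c1(*q),z) for q,z in (((108,122),122),((80,347),122))]; print('bar',a, np.linalg.norm(a[0]-a[1]))
    b=[at('top',*c1(*q),80) for q in ((595,152),(572,432))]; print('roof',b,np.linalg.norm(b[0]-b[1]))
    for z in (a,b):
        d=z[0]-z[1]; print(np.arctan2(d[1],d[0]))
    # tray
    C=[at('top',*c2(*q),34) for q in ((98,168),(325,98),(411,345),(181,420))]
    print('tray',[np.round(c,1) for c in C],[np.linalg.norm(C[i]-C[i-1]) for i in range(4)], np.mean(C,0))
    for i,j in((0,1),(3,2),(0,3),(1,2)): d=C[i]-C[j]; print(np.arctan2(d[1],d[0]))
    Gs=[at('top',*c2(*q),45) for q in ((525,150),(655,105),(667,132),(530,180))]
    print('grip', [np.round(c,1) for c in Gs])
    print('grip from side top', at('side',*c3(192,465),45),at('side',*c3(238,515),45))
E
python3 fit.py
```

```text
rim [522.10296355  79.00014253 200.        ] [521.38185694  70.55984595 200.        ]
bar [array([586.28392145, 204.2155105 , 122.        ]), array([483.41650592, 212.65414517, 122.        ])] 103.21296300577413
roof [array([579.70085252, -14.10847194,  80.        ]), array([447.13160725,  -2.71466841,  80.        ])] 133.05797063300332
-0.08185080935535974
-0.0857353671767435
tray [array([ 507.4, -151.4,   34. ]), array([ 535.1, -245.1,   34. ]), array([ 433.6, -274.5,   34. ]), array([ 405. , -181.2,   34. ])] [np.float64(106.70768672938681), np.float64(97.66320313328838), np.float64(105.67642293558876), np.float64(97.5838417735204)] [ 470.26864684 -213.0127117    34.        ]
1.857568709434799
1.8681407261918996
0.2828831256200467
0.2820425755078169
grip [array([ 510.3, -322.2,   45. ]), array([ 528. , -375.7,   45. ]), array([ 516.8, -379.7,   45. ]), array([ 498.1, -323.4,   45. ])]
grip from side top [ 501.73504344 -322.23245414   45.        ] [ 525.25167766 -379.38593473   45.        ]
```

```bash
cat > ov.py <<'E'
from fit import *
H=np.array([522,78.,-.084]); G=2.
g=np.array([513.,-350,.287])
def draw(n,img,H,Gt,g,k,box,f):
    u0,v0,u1,v1=box
    im=cv2.resize(img[v0:v1,u0:u1],None,fx=k,fy=k,interpolation=cv2.INTER_CUBIC)
    def pl(P,col,cl=True):
        q=(proj(n,P)-[u0,v0]+.5)*k-.5
        cv2.polylines(im,[np.round(q*8).astype(np.int32)],cl,col,1,cv2.LINE_AA,3)
    a=np.linspace(0,2*np.pi,60)
    if H is not None:
        pl(T(H,np.c_[62.5*np.cos(a),62.5*np.sin(a),200+0*a]),(0,0,255))
        for z in (130,114): pl(T(H,[(-53,120+Gt,z),(53,120+Gt,z),(53,136+Gt,z),(-53,136+Gt,z)]),(0,255,0))
        pl(T(H,[(-59,-85,0),(-80,-113,0),(-80,-113,36),(-59,-85,36)]),(255,0,255))
        pl(T(H,[(59,-85,0),(80,-113,0),(80,-113,36),(59,-85,36)]),(255,0,255))
        pl(T(H,[(-59,-85,80),(59,-85,80)]),(0,255,255))
    if g is not None:
        for z in (45,5): pl(T(g,[(-8,-31,z),(8,-31,z),(8,31,z),(-8,31,z)]),(0,0,255))
        pl(T(g,[(-55,90,34),(55,90,34),(55,190,34),(-55,190,34)]),(0,255,0))
        pl(T(g,[(-55,90,0),(55,90,0),(55,190,0),(-55,190,0)]),(255,0,255))
    cv2.imwrite(f,im)
if __name__=='__main__':
    t=cv2.imread('pics/top0.png');s=cv2.imread('pics/side0.png')
    draw('top',t,H,G,None,5,(120,135,270,245),'pics/o1.png')
    draw('top',t,None,G,g,5,(280,170,410,250),'pics/o2.png')
    draw('side',s,H,G,g,4,(220,125,320,310),'pics/o3.png')
E
python3 ov.py; cd pics; python3 -c "
import cv2,numpy as np
a=cv2.imread('o1.png');b=cv2.imread('o2.png');cv2.imwrite('o12.png',np.vstack([a,cv2.copyMakeBorder(b,0,0,0,100,0)])[:, :])
c=cv2.imread('o3.png');cv2.imwrite('o3b.png',c)"
```

```text
(no output)
```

View pics/o1.png

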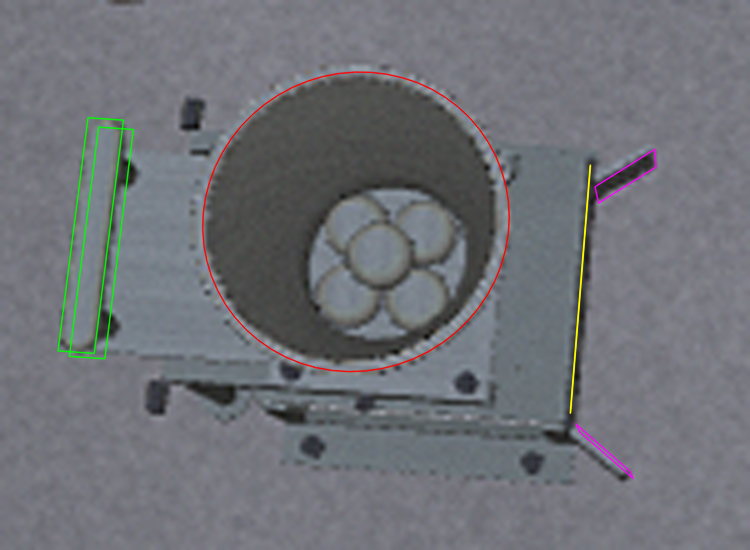

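View pics/o2.png

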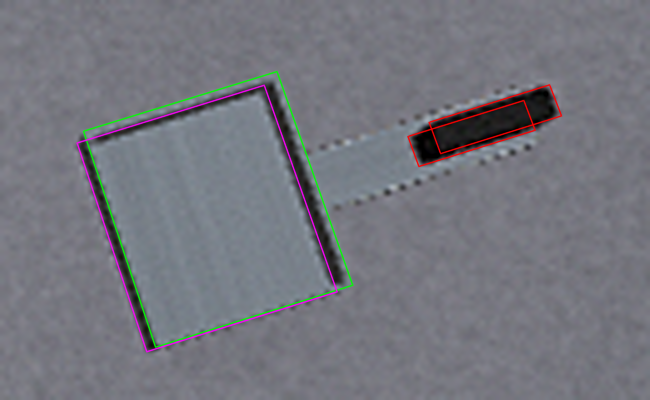

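View pics/o3.png

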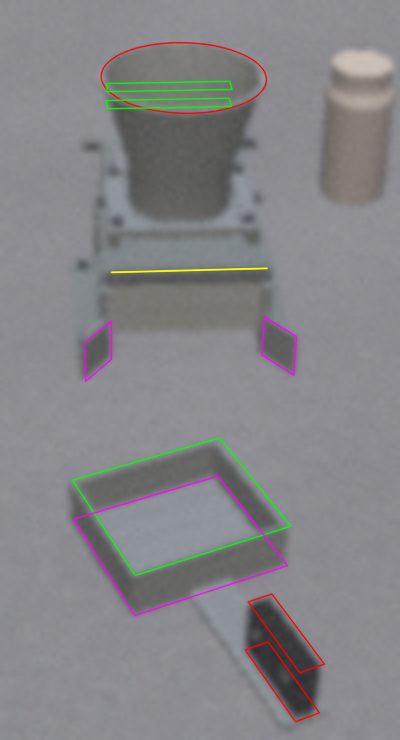

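The overlays fit to 1–2 mm in the top view and about 2.5 mm in the side view. That gives the hopper at about (521.5, 78, yaw -0.084) with the gate about 1 mm out, and the grip at (512.5, -350, yaw 0.287). Now the move numbers.

```bash
cat > go.py <<'E'
from h import *
def tgt(yaw,tilt=0.):
    # tool x down, tool z along yaw dir (x axis of object); tilt about that axis
    z=np.array([np.cos(yaw),np.sin(yaw),0]); x=np.array([0,0,-1.]); 
    M=np.c_[x,np.cross(z,x),z]
    return R.from_rotvec(z*tilt).as_matrix()@M
def rep(p=None,M=None,q=True):
    o=readout.get_obs(); A=R.from_euler('xyz',o['tcp_rot']).as_matrix()
    print('t',round(o['time'],2),'pos',o['tool_pos'].round(1),'F',o['contact_force'].round(1),'w',round(o['grip_width'],1))
    print('j',o['joint_positions'].round(2)); print('tool axes (cols)\n',A.round(3))
    if M is not None:
        for s,MM in (('',M),('flip',M@np.diag([1,-1,-1]))): print(s,'rotvec tool',R.from_matrix(A.T@MM).as_rotvec().round(3))
        print('shift in final frame cm',(M.T@(np.array(p)-o['tool_pos'])/10).round(2),'in current frame',(A.T@(np.array(p)-o['tool_pos'])/10).round(2))
E
python3 - <<'E'
from go import *
rep([512.5,-350,90],tgt(.287))
E
```

```text
t 0.1 pos [ 197.  -486.3  248.1] F [-0.6  0.2  0.5] w 91.5
j [-1.33  0.34  1.52 -0.    1.28 -0.15]
tool axes (cols)
 [[-0.     0.927  0.375]
 [ 0.001  0.375 -0.927]
 [-1.     0.    -0.001]]
 rotvec tool [-1.473e+00 -1.000e-03 -1.000e-03]
flip rotvec tool [ 1.669e+00 -1.000e-03  1.000e-03]
shift in final frame cm [15.81  4.14 34.12] in current frame [15.82 34.35 -0.77]
```

Call:
arm_command(plan=[{"wx": -0.147}, {"wx": -0.147}, {"wx": -0.147}, {"wx": -0.147}, {"wx": -0.147}, {"wx": -0.147}, {"wx": -0.147}, {"wx": -0.147}, {"wx": -0.147}, {"wx": -0.147}, {"tz": 4, "ty": 0.5}, {"tz": 4, "ty": 0.5}, {"tz": 4, "ty": 0.5}, {"tz": 4, "ty": 0.5}, {"tz": 4, "ty": 0.5}, {"tz": 4, "ty": 0.5}, {"tz": 4, "ty": 0.5}, {"tz": 4, "ty": 0.5}, {"tz": 2.1, "ty": 0.1}, {}])

```text
invalid input at $.plan[0]: expected keys tx, ty, tz, wx, wy, wz, jaw
```

```bash
python3 - <<'E'
from go import *
rep([512.5,-350,90],tgt(.287))
E
```

```text
t 0.1 pos [ 197.  -486.3  248.1] F [-0.6  0.2  0.5] w 91.5
j [-1.33  0.34  1.52 -0.    1.28 -0.15]
tool axes (cols)
 [[-0.     0.927  0.375]
 [ 0.001  0.375 -0.927]
 [-1.     0.    -0.001]]
 rotvec tool [-1.473e+00 -1.000e-03 -1.000e-03]
flip rotvec tool [ 1.669e+00 -1.000e-03  1.000e-03]
shift in final frame cm [15.81  4.14 34.12] in current frame [15.82 34.35 -0.77]
```

Call:
arm_command(plan=[{"tx": 0, "ty": 0, "tz": 0, "wx": -0.147, "wy": 0, "wz": 0, "jaw": 1}, {"tx": 0, "ty": 0, "tz": 0, "wx": -0.147, "wy": 0, "wz": 0, "jaw": 1}, {"tx": 0, "ty": 0, "tz": 0, "wx": -0.147, "wy": 0, "wz": 0, "jaw": 1}, {"tx": 0, "ty": 0, "tz": 0, "wx": -0.147, "wy": 0, "wz": 0, "jaw": 1}, {"tx": 0, "ty": 0, "tz": 0, "wx": -0.147, "wy": 0, "wz": 0, "jaw": 1}, {"tx": 0, "ty": 0, "tz": 0, "wx": -0.147, "wy": 0, "wz": 0, "jaw": 1}, {"tx": 0, "ty": 0, "tz": 0, "wx": -0.147, "wy": 0, "wz": 0, "jaw": 1}, {"tx": 0, "ty": 0, "tz": 0, "wx": -0.147, "wy": 0, "wz": 0, "jaw": 1}, {"tx": 0, "ty": 0, "tz": 0, "wx": -0.147, "wy": 0, "wz": 0, "jaw": 1}, {"tx": 0, "ty": 0, "tz": 0, "wx": -0.147, "wy": 0, "wz": 0, "jaw": 1}, {"tx": 0, "ty": 0.5, "tz": 4, "wx": 0, "wy": 0, "wz": 0, "jaw": 1}, {"tx": 0, "ty": 0.5, "tz": 4, "wx": 0, "wy": 0, "wz": 0, "jaw": 1}, {"tx": 0, "ty": 0.5, "tz": 4, "wx": 0, "wy": 0, "wz": 0, "jaw": 1}, {"tx": 0, "ty": 0.5, "tz": 4, "wx": 0, "wy": 0, "wz": 0, "jaw": 1}, {"tx": 0, "ty": 0.5, "tz": 4, "wx": 0, "wy": 0, "wz": 0, "jaw": 1}, {"tx": 0, "ty": 0.5, "tz": 4, "wx": 0, "wy": 0, "wz": 0, "jaw": 1}, {"tx": 0, "ty": 0.5, "tz": 4, "wx": 0, "wy": 0, "wz": 0, "jaw": 1}, {"tx": 0, "ty": 0.5, "tz": 4, "wx": 0, "wy": 0, "wz": 0, "jaw": 1}, {"tx": 0, "ty": 0.1, "tz": 2.1, "wx": 0, "wy": 0, "wz": 0, "jaw": 1}, {"tx": 0, "ty": 0, "tz": 0, "wx": 0, "wy": 0, "wz": 0, "jaw": 1}])

```text
time: 2.1
tool_pos: [515.1, -349.9, 247.7]
tcp_rot: [1.558, 1.57, 1.845]
contact_force: [-0.3, 1.0, -0.1]
grip_width: 91.6
```

```bash
python3 - <<'E'
from go import *
rep([512.5,-350,90],tgt(.287))
E
```

```text
t 2.1 pos [ 515.1 -349.9  247.7] F [-0.3  1.  -0.1] w 91.6
j [-0.72  0.53  1.23  0.    1.38 -1.01]
tool axes (cols)
 [[-0.    -0.284  0.959]
 [ 0.001  0.959  0.284]
 [-1.     0.001  0.   ]]
 rotvec tool [ 0.001  0.    -0.001]
flip rotvec tool [-3.141e+00  2.000e-03  0.000e+00]
shift in final frame cm [15.77  0.07 -0.25] in current frame [15.77  0.05 -0.25]
```

Call:
arm_command(plan=[{"tx": 4, "ty": 0, "tz": -0.2, "wx": 0, "wy": 0, "wz": 0, "jaw": 1}, {"tx": 4, "ty": 0, "tz": 0, "wx": 0, "wy": 0, "wz": 0, "jaw": 1}, {"tx": 4, "ty": 0, "tz": 0, "wx": 0, "wy": 0, "wz": 0, "jaw": 1}, {"tx": 3, "ty": 0, "tz": 0, "wx": 0, "wy": 0, "wz": 0, "jaw": 1}, {"tx": 0, "ty": 0, "tz": 0, "wx": 0, "wy": 0, "wz": 0, "jaw": 1}])

```text
time: 2.6
tool_pos: [507.8, -350.9, 94.1]
tcp_rot: [2.167, 1.561, 2.45]
contact_force: [-0.7, 0.0, -0.0]
grip_width: 92.1
```

```bash
python3 - <<'E'
from h import *
t=imaging.capture('top');s=imaging.capture('side')
crop(t,270,140,450,260,3,'pics/a1.png');crop(s,200,200,340,330,4,'pics/a2.png')
a=cv2.imread('pics/a1.png');b=cv2.imread('pics/a2.png')
E
```

```text
(no output)
```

View pics/a1.png

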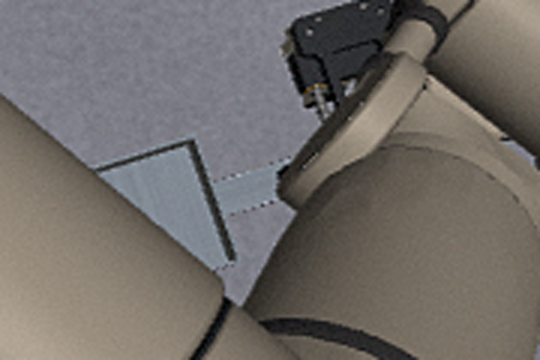

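View pics/a2.png

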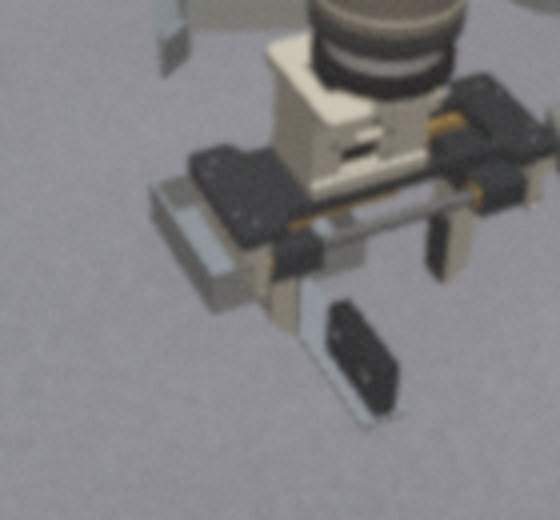

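```bash
python3 - <<'E'
from go import *
rep([512.5,-350,33],tgt(.287))
E
```

```text
t 2.7 pos [ 510.5 -352.8   99.2] F [ 0.3 -0.4 -0. ] w 92.1
j [-0.73  0.66  1.43 -0.    1.05 -1.01]
tool axes (cols)
 [[-0.001 -0.28   0.96 ]
 [ 0.     0.96   0.28 ]
 [-1.     0.    -0.   ]]
 rotvec tool [-0.004 -0.    -0.   ]
flip rotvec tool [ 3.138e+00 -0.000e+00  1.000e-03]
shift in final frame cm [6.62 0.22 0.27] in current frame [6.62 0.22 0.27]
```

Call:
arm_command(plan=[{"tx": 2, "ty": 0.2, "tz": 0.2, "wx": 0, "wy": 0, "wz": 0, "jaw": 1}, {"tx": 2, "ty": 0, "tz": 0, "wx": 0, "wy": 0, "wz": 0, "jaw": 1}, {"tx": 2, "ty": 0, "tz": 0, "wx": 0, "wy": 0, "wz": 0, "jaw": 1}, {"tx": 0.6, "ty": 0, "tz": 0, "wx": 0, "wy": 0, "wz": 0, "jaw": 1}, {"tx": 0, "ty": 0, "tz": 0, "wx": 0, "wy": 0, "wz": 0, "jaw": 1}, {"tx": 0, "ty": 0, "tz": 0, "wx": 0, "wy": 0, "wz": 0, "jaw": 1}])

```text
time: 3.3
tool_pos: [513.2, -350.7, 34.7]
tcp_rot: [-1.025, 1.568, -0.741]
contact_force: [0.2, -0.7, 0.6]
grip_width: 91.9
```

```bash
python3 - <<'E'
from go import *
s=imaging.capture('side')
crop(s,200,200,340,330,4,'pics/a3.png')
rep([512.5,-350,33],tgt(.287))
E
```

```text
t 3.35 pos [ 513.2 -350.7   34.6] F [ 0.1 -0.5  0.7] w 91.5
j [-0.72  0.74  1.48 -0.    0.92 -1.01]
tool axes (cols)
 [[ 0.002 -0.28   0.96 ]
 [-0.002  0.96   0.28 ]
 [-1.    -0.003  0.002]]
 rotvec tool [-0.003  0.002  0.003]
flip rotvec tool [ 3.139e+00  4.000e-03 -3.000e-03]
shift in final frame cm [ 0.16  0.08 -0.05] in current frame [ 0.16  0.08 -0.05]
```

View pics/a3.png

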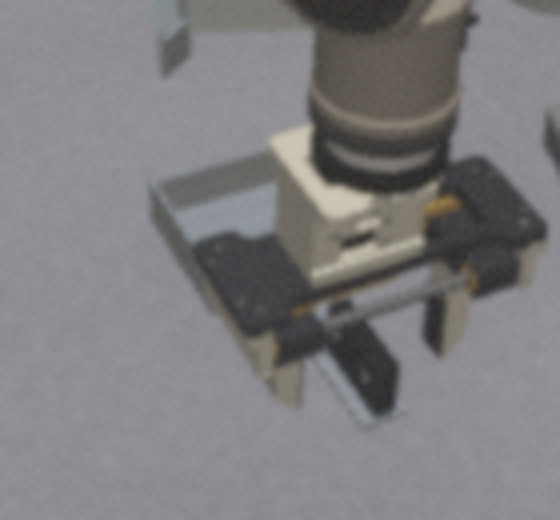

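The fingers straddle the steel tray's black grip at crop pixel (360,355), so I'm closing.

Call:
arm_command(plan=[{"tx": 0, "ty": 0, "tz": 0, "wx": 0, "wy": 0, "wz": 0, "jaw": -1}, {"tx": 0, "ty": 0, "tz": 0, "wx": 0, "wy": 0, "wz": 0, "jaw": -1}, {"tx": 0, "ty": 0, "tz": 0, "wx": 0, "wy": 0, "wz": 0, "jaw": -1}, {"tx": 0, "ty": 0, "tz": 0, "wx": 0, "wy": 0, "wz": 0, "jaw": -1}, {"tx": 0, "ty": 0, "tz": 0, "wx": 0, "wy": 0, "wz": 0, "jaw": -1}, {"tx": 0, "ty": 0, "tz": 0, "wx": 0, "wy": 0, "wz": 0, "jaw": -1}, {"tx": 0, "ty": 0, "tz": 0, "wx": 0, "wy": 0, "wz": 0, "jaw": -1}, {"tx": 0, "ty": 0, "tz": 0, "wx": 0, "wy": 0, "wz": 0, "jaw": -1}, {"tx": 0, "ty": 0, "tz": 0, "wx": 0, "wy": 0, "wz": 0, "jaw": -1}, {"tx": 0, "ty": 0, "tz": 0, "wx": 0, "wy": 0, "wz": 0, "jaw": -1}])

```text
time: 4.35
tool_pos: [512.3, -349.8, 32.7]
tcp_rot: [-2.709, 1.571, -2.425]
contact_force: [-0.8, -0.0, 0.1]
grip_width: 16.5
```

```bash
python3 - <<'E'
from go import *
y=-.084; h=np.array([521.5,78]); d=np.array([-np.sin(y),np.cos(y)])
p=h-370*d; print(p)
rep([*p,34],tgt(y))
E
```

```text
[ 490.45653719 -290.69540737]
t 4.35 pos [ 512.3 -349.8   32.7] F [-0.8 -0.   0.1] w 16.5
j [-0.72  0.74  1.48 -0.    0.92 -1.01]
tool axes (cols)
 [[-0.   -0.28  0.96]
 [-0.    0.96  0.28]
 [-1.   -0.   -0.  ]]
 rotvec tool [ 0.368 -0.     0.   ]
flip rotvec tool [-2.774 -0.    -0.   ]
shift in final frame cm [-0.13  5.71 -2.68] in current frame [-0.13  6.29 -0.44]
```

Call:
arm_command(plan=[{"tx": 0, "ty": 0, "tz": 0, "wx": 0.04, "wy": 0, "wz": 0, "jaw": -1}, {"tx": 0, "ty": 0, "tz": 0, "wx": 0.04, "wy": 0, "wz": 0, "jaw": -1}, {"tx": 0, "ty": 0, "tz": 0, "wx": 0.04, "wy": 0, "wz": 0, "jaw": -1}, {"tx": 0, "ty": 0, "tz": 0, "wx": 0.04, "wy": 0, "wz": 0, "jaw": -1}, {"tx": 0, "ty": 0, "tz": 0, "wx": 0.04, "wy": 0, "wz": 0, "jaw": -1}, {"tx": 0, "ty": 0, "tz": 0, "wx": 0.04, "wy": 0, "wz": 0, "jaw": -1}, {"tx": 0, "ty": 0, "tz": 0, "wx": 0.04, "wy": 0, "wz": 0, "jaw": -1}, {"tx": 0, "ty": 0, "tz": 0, "wx": 0.04, "wy": 0, "wz": 0, "jaw": -1}, {"tx": 0, "ty": 0, "tz": 0, "wx": 0.048, "wy": 0, "wz": 0, "jaw": -1}, {"tx": 0, "ty": 0.8, "tz": -0.5, "wx": 0, "wy": 0, "wz": 0, "jaw": -1}, {"tx": 0, "ty": 1, "tz": -0.5, "wx": 0, "wy": 0, "wz": 0, "jaw": -1}, {"tx": 0, "ty": 1, "tz": -0.5, "wx": 0, "wy": 0, "wz": 0, "jaw": -1}, {"tx": 0, "ty": 1, "tz": -0.5, "wx": 0, "wy": 0, "wz": 0, "jaw": -1}, {"tx": 0, "ty": 1, "tz": -0.5, "wx": 0, "wy": 0, "wz": 0, "jaw": -1}, {"tx": 0, "ty": 0.8, "tz": -0.2, "wx": 0, "wy": 0, "wz": 0, "jaw": -1}, {"tx": 0, "ty": 0, "tz": 0, "wx": 0, "wy": 0, "wz": 0, "jaw": -1}, {"tx": 0, "ty": 0, "tz": 0, "wx": 0, "wy": 0, "wz": 0, "jaw": -1}])

```text
time: 6.05
tool_pos: [490.0, -290.9, 32.7]
tcp_rot: [2.385, 1.57, 2.302]
contact_force: [-0.1, 3.2, -0.4]
grip_width: 15.7
```

```bash
python3 - <<'E'
from go import *
from ov import draw
y=-.084; h=np.array([521.5,78]); d=np.array([-np.sin(y),np.cos(y)])
p=h-370*d
rep([*p,34],tgt(y))
o=readout.get_obs(); g=[*o['tool_pos'][:2],y]
t=imaging.capture('top');s=imaging.capture('side')
cv2.imwrite('pics/b1r.png',t);cv2.imwrite('pics/b2r.png',s)
draw('top',t,[*h,y],1,g,3,(130,120,390,280),'pics/b1.png')
draw('side',s,[*h,y],1,g,4,(220,125,320,270),'pics/b2.png')
E
```

```text
t 6.05 pos [ 490.  -290.9   32.7] F [-0.1  3.2 -0.4] w 15.7
j [-0.67  0.67  1.64  0.    0.83 -0.59]
tool axes (cols)
 [[-0.001  0.083  0.997]
 [ 0.001  0.997 -0.083]
 [-1.     0.001 -0.001]]
 rotvec tool [ 0.001 -0.001 -0.001]
flip rotvec tool [-3.141e+00  1.000e-03 -1.000e-03]
shift in final frame cm [-0.13  0.03  0.04] in current frame [-0.13  0.03  0.04]
```

View pics/b1.png

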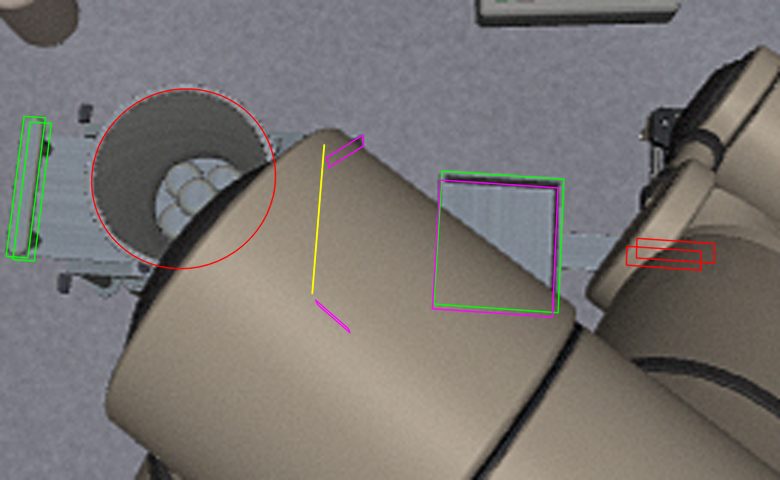

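View pics/b2.png

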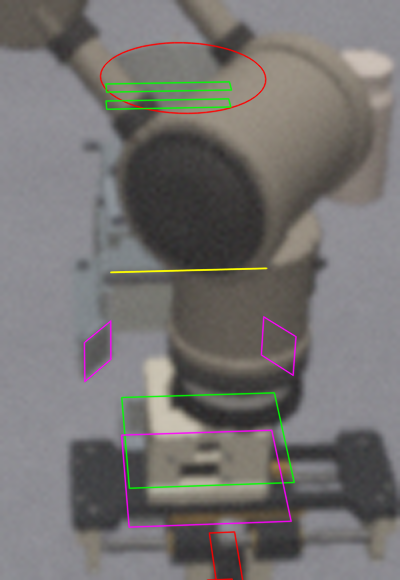

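Call:
arm_command(plan=[{"tx": 0, "ty": 1, "tz": 0, "wx": 0, "wy": 0, "wz": 0, "jaw": -1}, {"tx": 0, "ty": 1.5, "tz": 0, "wx": 0, "wy": 0, "wz": 0, "jaw": -1}, {"tx": 0, "ty": 1.5, "tz": 0, "wx": 0, "wy": 0, "wz": 0, "jaw": -1}, {"tx": 0, "ty": 1, "tz": 0, "wx": 0, "wy": 0, "wz": 0, "jaw": -1}, {"tx": 0, "ty": 1, "tz": 0, "wx": 0, "wy": 0, "wz": 0, "jaw": -1}, {"tx": 0, "ty": 1, "tz": 0, "wx": 0, "wy": 0, "wz": 0, "jaw": -1}, {"tx": 0, "ty": 1, "tz": 0, "wx": 0, "wy": 0, "wz": 0, "jaw": -1}, {"tx": 0, "ty": 1, "tz": 0, "wx": 0, "wy": 0, "wz": 0, "jaw": -1}, {"tx": 0, "ty": 1, "tz": 0, "wx": 0, "wy": 0, "wz": 0, "jaw": -1}, {"tx": 0, "ty": 1, "tz": 0, "wx": 0, "wy": 0, "wz": 0, "jaw": -1}])

```text
time: 7.15
tool_pos: [499.5, -181.4, 32.7]
tcp_rot: [-1.553, 1.571, -1.638]
contact_force: [0.2, -2.3, -1.6]
grip_width: 15.5
```

```bash
cat > st.py <<'E'
from go import *
y=-.084; h=np.array([521.5,78]); d=np.array([-np.sin(y),np.cos(y)])
if __name__=='__main__':
    rep([*(h-140*d),33],tgt(y)); o=readout.get_obs(); print('y_h',(o['tool_pos'][:2]-h)@d,'mom',o['moment'].round(2))
E
python3 st.py
```

```text
t 7.15 pos [ 499.5 -181.4   32.7] F [ 0.2 -2.3 -1.6] w 15.5
j [-0.49  0.62  1.75 -0.    0.77 -0.41]
tool axes (cols)
 [[-0.     0.084  0.996]
 [-0.     0.996 -0.084]
 [-1.    -0.     0.   ]]
 rotvec tool [-0.  0.  0.]
flip rotvec tool [ 3.141  0.    -0.   ]
shift in final frame cm [-0.03 12.03  0.02] in current frame [-0.03 12.03  0.02]
y_h -260.3362452124322 mom [-0.32 -0.1  -0.07]
```

Call:
arm_command(plan=[{"tx": 0, "ty": 1, "tz": 0, "wx": 0, "wy": 0, "wz": 0, "jaw": -1}, {"tx": 0, "ty": 1, "tz": 0, "wx": 0, "wy": 0, "wz": 0, "jaw": -1}, {"tx": 0, "ty": 1, "tz": 0, "wx": 0, "wy": 0, "wz": 0, "jaw": -1}, {"tx": 0, "ty": 1, "tz": 0, "wx": 0, "wy": 0, "wz": 0, "jaw": -1}, {"tx": 0, "ty": 1, "tz": 0, "wx": 0, "wy": 0, "wz": 0, "jaw": -1}, {"tx": 0, "ty": 1, "tz": 0, "wx": 0, "wy": 0, "wz": 0, "jaw": -1}, {"tx": 0, "ty": 1, "tz": 0, "wx": 0, "wy": 0, "wz": 0, "jaw": -1}, {"tx": 0, "ty": 1, "tz": 0, "wx": 0, "wy": 0, "wz": 0, "jaw": -1}])

```text
time: 7.95
tool_pos: [506.1, -101.6, 32.7]
tcp_rot: [-2.117, 1.571, -2.201]
contact_force: [-0.6, -2.2, -2.9]
grip_width: 15.8
```

```bash
python3 st.py
```

```text
t 7.95 pos [ 506.1 -101.6   32.7] F [-0.6 -2.2 -2.9] w 15.8
j [-0.35  0.6   1.79 -0.    0.74 -0.26]
tool axes (cols)
 [[-0.     0.084  0.996]
 [-0.     0.996 -0.084]
 [-1.    -0.    -0.   ]]
 rotvec tool [ 0. -0.  0.]
flip rotvec tool [-3.142 -0.    -0.   ]
shift in final frame cm [-0.03  4.02  0.02] in current frame [-0.03  4.02  0.02]
y_h -180.2250492643269 mom [-0.35 -0.12 -0.03]
```

Running smoothly. Next 3.4 cm, then fine steps until the force shows the back stop.

Call:
arm_command(plan=[{"tx": 0, "ty": 0.8, "tz": 0, "wx": 0, "wy": 0, "wz": 0, "jaw": -1}, {"tx": 0, "ty": 0.8, "tz": 0, "wx": 0, "wy": 0, "wz": 0, "jaw": -1}, {"tx": 0, "ty": 0.6, "tz": 0, "wx": 0, "wy": 0, "wz": 0, "jaw": -1}, {"tx": 0, "ty": 0.4, "tz": 0, "wx": 0, "wy": 0, "wz": 0, "jaw": -1}, {"tx": 0, "ty": 0.4, "tz": 0, "wx": 0, "wy": 0, "wz": 0, "jaw": -1}, {"tx": 0, "ty": 0.4, "tz": 0, "wx": 0, "wy": 0, "wz": 0, "jaw": -1}])

```text
time: 8.55
tool_pos: [509.0, -68.4, 32.7]
tcp_rot: [-1.607, 1.571, -1.691]
contact_force: [-0.2, -1.7, -1.7]
grip_width: 15.7
```

Call:
arm_command(plan=[{"tx": 0, "ty": 0.2, "tz": 0, "wx": 0, "wy": 0, "wz": 0, "jaw": -1}, {"tx": 0, "ty": 0.1, "tz": 0, "wx": 0, "wy": 0, "wz": 0, "jaw": -1}])

```text
time: 8.75
tool_pos: [509.2, -65.4, 32.7]
tcp_rot: [-1.939, 1.571, -2.023]
contact_force: [-0.3, -1.5, -1.8]
grip_width: 15.6
```

Call:
arm_command(plan=[{"tx": 0, "ty": 0.15, "tz": 0, "wx": 0, "wy": 0, "wz": 0, "jaw": -1}, {"tx": 0, "ty": 0, "tz": 0, "wx": 0, "wy": 0, "wz": 0, "jaw": -1}])

```text
time: 8.95
tool_pos: [509.3, -63.9, 32.7]
tcp_rot: [1.794, 1.571, 1.71]
contact_force: [-0.1, 0.9, -2.4]
grip_width: 16.1
```

Call:
arm_command(plan=[{"tx": 0, "ty": 0.1, "tz": 0, "wx": 0, "wy": 0, "wz": 0, "jaw": -1}, {"tx": 0, "ty": 0.1, "tz": 0, "wx": 0, "wy": 0, "wz": 0, "jaw": -1}])

```text
time: 9.15
tool_pos: [509.5, -62.1, 32.7]
tcp_rot: [-1.411, 1.571, -1.495]
contact_force: [0.3, -1.2, -2.3]
grip_width: 15.9
```

Call:
arm_command(plan=[{"tx": 0, "ty": 0.1, "tz": 0, "wx": 0, "wy": 0, "wz": 0, "jaw": -1}])

```text
time: 9.25
tool_pos: [509.6, -61.1, 32.7]
tcp_rot: [-1.321, 1.571, -1.405]
contact_force: [0.4, -2.2, -2.3]
grip_width: 16.0
```

Call:
arm_command(plan=[{"tx": 0, "ty": 0.1, "tz": 0, "wx": 0, "wy": 0, "wz": 0, "jaw": -1}])

```text
time: 9.35
tool_pos: [509.7, -60.0, 32.7]
tcp_rot: [-1.007, 1.571, -1.091]
contact_force: [-0.6, -1.6, -2.3]
grip_width: 16.1
```

Call:
arm_command(plan=[{"tx": 0, "ty": 0.1, "tz": 0, "wx": 0, "wy": 0, "wz": 0, "jaw": -1}])

```text
time: 9.45
tool_pos: [509.6, -59.8, 32.8]
tcp_rot: [-1.741, 1.569, -1.824]
contact_force: [-3.2, -10.4, -0.9]
grip_width: 16.2
```

Call:
arm_command(plan=[{"tx": 0, "ty": 0.1, "tz": 0, "wx": 0, "wy": 0, "wz": 0, "jaw": -1}])

```text
time: 9.55
tool_pos: [509.5, -59.7, 32.8]
tcp_rot: [-1.809, 1.568, -1.892]
contact_force: [-5.0, -14.6, -0.5]
grip_width: 16.1
```

```bash
python3 st.py; python3 - <<'E'
from go import *
t=imaging.capture('top');s=imaging.capture('side')
cv2.imwrite('pics/d1.png',t);crop(s,200,110,330,250,4,'pics/d2.png')
E
```

```text
t 9.55 pos [509.5 -59.7  32.8] F [ -5.  -14.6  -0.5] w 16.1
j [-0.26  0.6   1.8  -0.    0.74 -0.18]
tool axes (cols)
 [[-0.001  0.083  0.997]
 [-0.003  0.997 -0.083]
 [-1.    -0.003 -0.001]]
 rotvec tool [ 0.001 -0.001  0.003]
flip rotvec tool [-3.141e+00 -4.000e-03 -1.000e-03]
shift in final frame cm [-0.02 -0.18  0.05] in current frame [-0.02 -0.18  0.04]
y_h -138.19884861738763 mom [-2.21  0.61 -0.04]
```

View pics/d1.png

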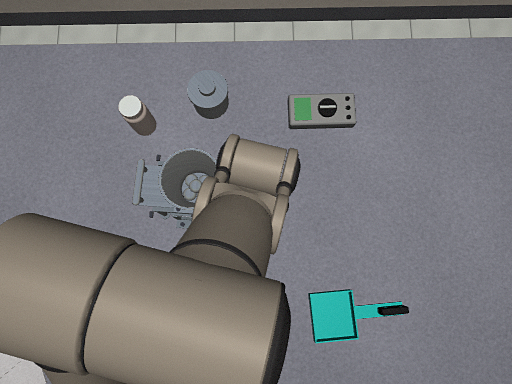

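View pics/d2.png

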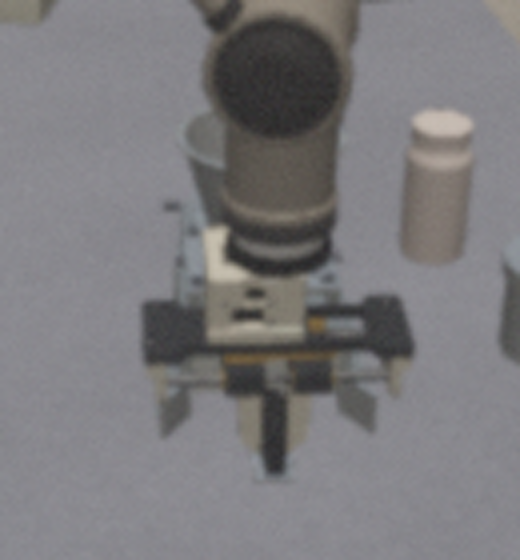

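Force rose to 14.6 N at a standstill, so the tray is against the back stop. I'll ease off, open and rise.

Call:
arm_command(plan=[{"tx": 0, "ty": -0.15, "tz": 0, "wx": 0, "wy": 0, "wz": 0, "jaw": -1}, {"tx": 0, "ty": 0, "tz": 0, "wx": 0, "wy": 0, "wz": 0, "jaw": 0}, {"tx": 0, "ty": 0, "tz": 0, "wx": 0, "wy": 0, "wz": 0, "jaw": 0}, {"tx": 0, "ty": 0, "tz": 0, "wx": 0, "wy": 0, "wz": 0, "jaw": 0}, {"tx": 0, "ty": 0, "tz": 0, "wx": 0, "wy": 0, "wz": 0, "jaw": 0}, {"tx": 0, "ty": 0, "tz": 0, "wx": 0, "wy": 0, "wz": 0, "jaw": 0}, {"tx": -1, "ty": 0, "tz": 0, "wx": 0, "wy": 0, "wz": 0, "jaw": 0}, {"tx": -2, "ty": 0, "tz": 0, "wx": 0, "wy": 0, "wz": 0, "jaw": 0}, {"tx": -3, "ty": 0, "tz": 0, "wx": 0, "wy": 0, "wz": 0, "jaw": 0}, {"tx": -4, "ty": 0, "tz": 0, "wx": 0, "wy": 0, "wz": 0, "jaw": 0}, {"tx": -4, "ty": 0, "tz": 0, "wx": 0, "wy": 0, "wz": 0, "jaw": 0}, {"tx": -4, "ty": 0, "tz": 0, "wx": 0, "wy": 0, "wz": 0, "jaw": 0}, {"tx": -4, "ty": 0, "tz": 0, "wx": 0, "wy": 0, "wz": 0, "jaw": 0}, {"tx": -3, "ty": 0, "tz": 0, "wx": 0, "wy": 0, "wz": 0, "jaw": 0}, {"tx": 0, "ty": 0, "tz": 0, "wx": 0, "wy": 0, "wz": 0, "jaw": 0}])

```text
time: 11.15
tool_pos: [511.3, -59.9, 288.1]
tcp_rot: [-0.185, 1.561, -0.269]
contact_force: [0.4, -0.8, 0.0]
grip_width: 45.8
```

```bash
python3 st.py; python3 - <<'E'
from go import *
from ov import draw
t=imaging.capture('top');s=imaging.capture('side')
cv2.imwrite('pics/e1.png',t);crop(s,200,110,330,250,4,'pics/e2.png')
draw('side',s,[521.5,78,-.084],1,[509.75,-61.5,-.084],4,(200,110,330,250),'pics/e3.png')
E
```

```text
t 11.15 pos [511.3 -59.9 288.1] F [ 0.4 -0.8  0. ] w 45.8
j [-0.27  0.29  1.49 -0.    1.35 -0.18]
tool axes (cols)
 [[ 0.009  0.084  0.996]
 [-0.003  0.996 -0.084]
 [-1.    -0.002  0.01 ]]
 rotvec tool [0.    0.01  0.002]
flip rotvec tool [-3.141e+00 -3.000e-03  1.500e-02]
shift in final frame cm [25.51 -0.17 -0.14] in current frame [25.51 -0.13 -0.38]
y_h -138.25225333300966 mom [-0.01 -0.12  0.02]
```

View pics/e2.png

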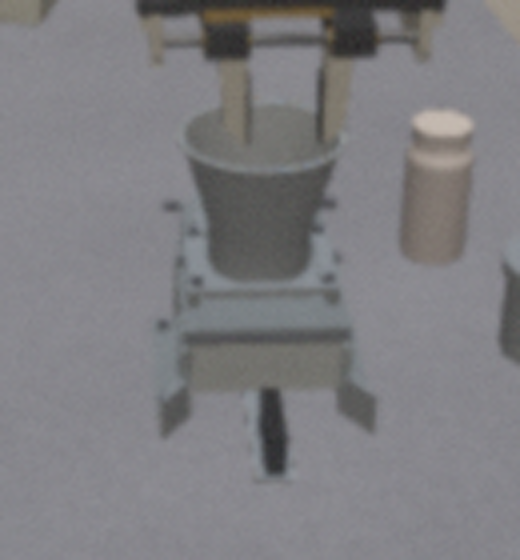

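View pics/e3.png

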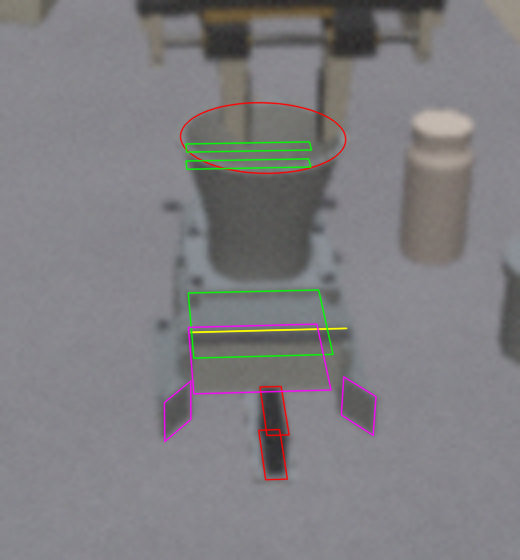

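View pics/e1.png

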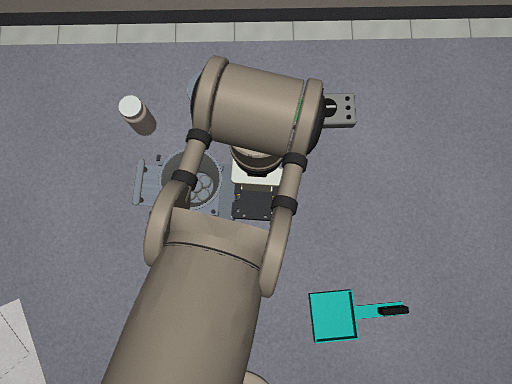

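The flap (beige panel at crop (265,365)) hangs as it did at the start and the grip is at its home spot (272,430), so the tray is home. Next I'll go over the hopper to the gate bar with jaws closed, to hook the bar from the inside. The 190 mm body won't fit between the bar and the rim with the jaws set along y.

Call:
arm_command(plan=[{"tx": 0, "ty": 3, "tz": 0, "wx": 0, "wy": 0, "wz": 0, "jaw": -1}, {"tx": 0, "ty": 4, "tz": 0, "wx": 0, "wy": 0, "wz": 0, "jaw": -1}, {"tx": 0, "ty": 4, "tz": 0, "wx": 0, "wy": 0, "wz": 0, "jaw": -1}, {"tx": 0, "ty": 4, "tz": 0, "wx": 0, "wy": 0, "wz": 0, "jaw": -1}, {"tx": 0, "ty": 4, "tz": 0, "wx": 0, "wy": 0, "wz": 0, "jaw": -1}, {"tx": 0, "ty": 4, "tz": 0, "wx": 0, "wy": 0, "wz": 0, "jaw": -1}, {"tx": 0, "ty": 2, "tz": 0, "wx": 0, "wy": 0, "wz": -0.06, "jaw": -1}, {"tx": 0, "ty": 0, "tz": 0, "wx": 0, "wy": 0, "wz": -0.1, "jaw": -1}, {"tx": 0, "ty": 0, "tz": 0, "wx": 0, "wy": 0, "wz": -0.1, "jaw": -1}, {"tx": 0, "ty": 0, "tz": 0, "wx": 0, "wy": 0, "wz": 0, "jaw": -1}, {"tx": 0, "ty": 0, "tz": 0, "wx": 0, "wy": 0, "wz": 0, "jaw": -1}])

```text
time: 12.35
tool_pos: [530.2, 189.9, 281.2]
tcp_rot: [-1.582, 1.312, -1.664]
contact_force: [0.1, 0.3, -0.1]
grip_width: 0.0
```

```bash
cat > st2.py <<'E'
from go import *
import sys
y=-.084; h=np.array([521.5,78]); d=np.array([-np.sin(y),np.cos(y)])
yh,z=float(sys.argv[1]),float(sys.argv[2])
p=h+yh*d; M=tgt(y,-.26); o=readout.get_obs()
rep([*p,z],M); print('y_h',(o['tool_pos'][:2]-h)@d,'mom',o['moment'].round(2), 'vertical 10mm down in tool', (M.T@[0,0,-1]).round(3),'+y_h in tool',(M.T@[*d,0]).round(3))
E
python3 st2.py 107.7 133; python3 - <<'E'
from go import *
t=imaging.capture('top');s=imaging.capture('side')
cv2.imwrite('pics/f1.png',t);crop(s,200,60,330,210,4,'pics/f2.png')
E
```

```text
t 12.35 pos [530.2 189.9 281.2] F [ 0.1  0.3 -0.1] w 0.0
j [ 0.33  0.47  1.27 -0.24  1.52  0.44]
tool axes (cols)
 [[-0.024  0.079  0.997]
 [-0.255  0.963 -0.083]
 [-0.967 -0.256 -0.003]]
 rotvec tool [ 0.002 -0.002 -0.001]
flip rotvec tool [-3.14e+00  2.00e-03 -4.00e-03]
shift in final frame cm [14.44  3.37  0.07] in current frame [14.45  3.35  0.11]
y_h 112.26525066030118 mom [ 0.12 -0.18  0.02] vertical 10mm down in tool [0.966 0.257 0.   ] +y_h in tool [-0.257  0.966  0.   ]
```

View pics/f1.png

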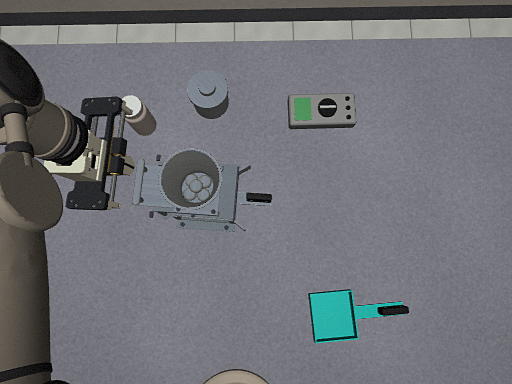

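View pics/f2.png

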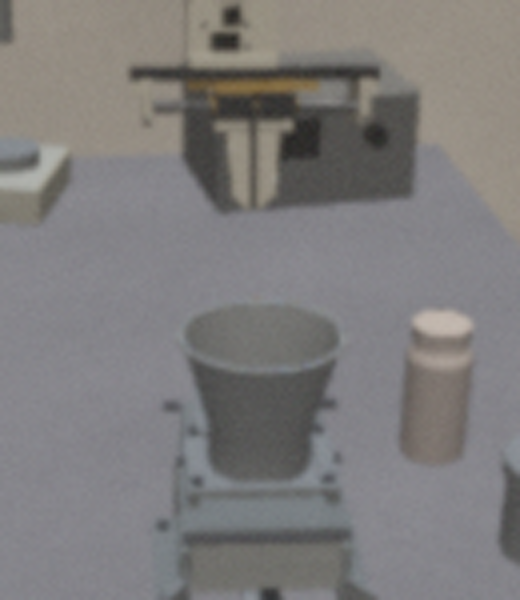

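```bash
python3 - <<'E'
from ov import *
t=cv2.imread('pics/f1.png')
draw('top',t,[521.5,78.5,-.084],1,[509.6,-61,-.084],5,(120,120,280,240),'pics/f3.png')
print('bottle',at('top',131,102,130))
E
```

```text
bottle [720.22519012 230.60411899 130.        ]
```

View pics/f3.png

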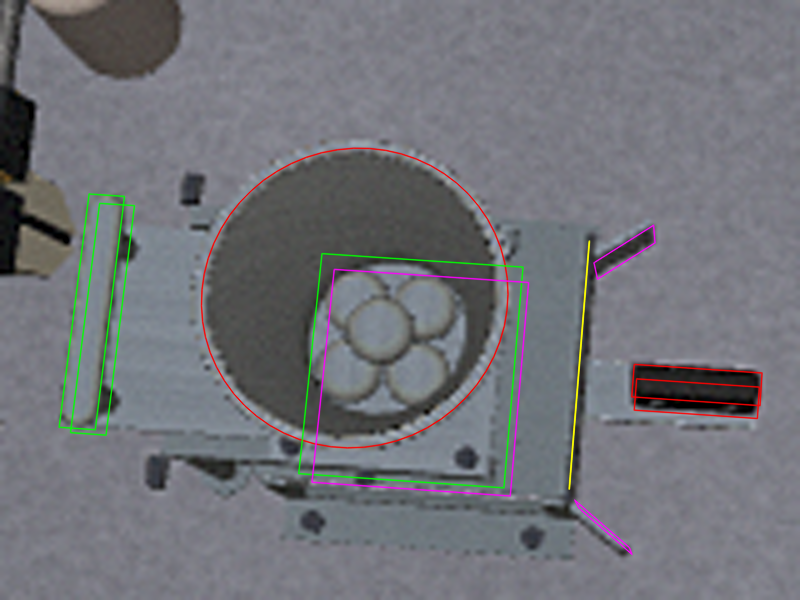

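Call:
arm_command(plan=[{"tx": 0.14, "ty": -0.51, "tz": 0, "wx": 0, "wy": 0, "wz": 0, "jaw": -1}, {"tx": 2.9, "ty": 0.77, "tz": 0, "wx": 0, "wy": 0, "wz": 0, "jaw": -1}, {"tx": 2.9, "ty": 0.77, "tz": 0, "wx": 0, "wy": 0, "wz": 0, "jaw": -1}, {"tx": 2.9, "ty": 0.77, "tz": 0, "wx": 0, "wy": 0, "wz": 0, "jaw": -1}, {"tx": 2.9, "ty": 0.77, "tz": 0, "wx": 0, "wy": 0, "wz": 0, "jaw": -1}, {"tx": 0, "ty": 0, "tz": 0, "wx": 0, "wy": 0, "wz": 0, "jaw": -1}, {"tx": 0, "ty": 0, "tz": 0, "wx": 0, "wy": 0, "wz": 0, "jaw": -1}])

```text
time: 13.15
tool_pos: [530.6, 183.5, 163.4]
tcp_rot: [-1.57, 1.311, -1.655]
contact_force: [-0.2, -0.7, 0.7]
grip_width: 0.7
```

```bash
python3 st2.py 107 133; python3 - <<'E'
from go import *
t=imaging.capture('top');s=imaging.capture('side')
crop(t,80,90,240,230,5,'pics/g1.png');crop(s,200,60,330,210,4,'pics/g2.png')
E
```

```text
t 13.15 pos [530.6 183.5 163.4] F [-0.2 -0.7  0.7] w 0.7
j [ 0.32  0.56  1.45 -0.25  1.25  0.5 ]
tool axes (cols)
 [[-0.022  0.082  0.996]
 [-0.256  0.963 -0.085]
 [-0.966 -0.257  0.   ]]
 rotvec tool [-0.001 -0.    -0.   ]
flip rotvec tool [ 3.14 -0.    0.  ]
shift in final frame cm [ 2.91  0.89 -0.02] in current frame [ 2.91  0.89 -0.02]
y_h 105.85896713546735 mom [ 0.13 -0.09 -0.01] vertical 10mm down in tool [0.966 0.257 0.   ] +y_h in tool [-0.257  0.966  0.   ]
```

View pics/g1.png

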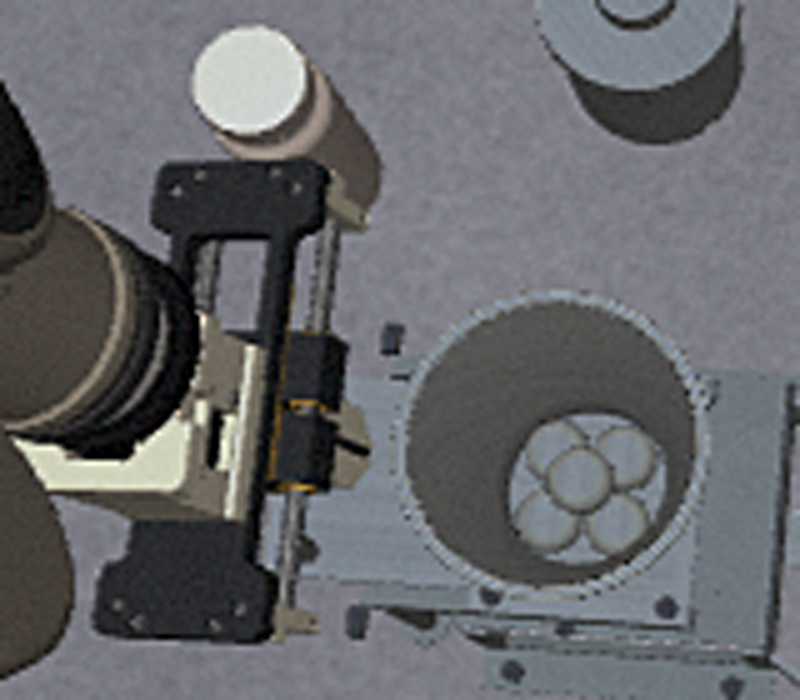

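View pics/g2.png

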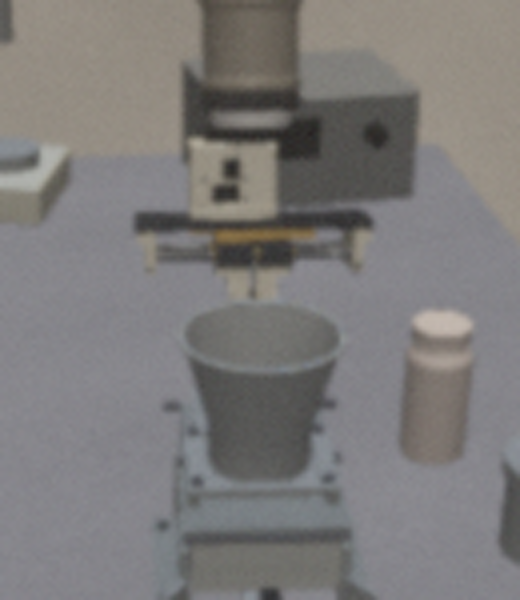

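Call:
arm_command(plan=[{"tx": 1, "ty": 0.26, "tz": 0, "wx": 0, "wy": 0, "wz": 0, "jaw": -1}, {"tx": 1, "ty": 0.26, "tz": 0, "wx": 0, "wy": 0, "wz": 0, "jaw": -1}, {"tx": 1, "ty": 0.26, "tz": 0, "wx": 0, "wy": 0, "wz": 0, "jaw": -1}, {"tx": 0, "ty": 0, "tz": 0, "wx": 0, "wy": 0, "wz": 0, "jaw": -1}])

```text
time: 13.65
tool_pos: [529.2, 183.8, 129.7]
tcp_rot: [-1.584, 1.309, -1.667]
contact_force: [0.6, -0.7, 0.1]
grip_width: 0.4
```

Call:
arm_command(plan=[{"tx": -0.13, "ty": 0.48, "tz": 0, "wx": 0, "wy": 0, "wz": 0, "jaw": -1}, {"tx": -0.13, "ty": 0.48, "tz": 0, "wx": 0, "wy": 0, "wz": 0, "jaw": -1}, {"tx": 0, "ty": 0, "tz": 0, "wx": 0, "wy": 0, "wz": 0, "jaw": -1}])

```text
time: 13.95
tool_pos: [531.3, 194.6, 131.9]
tcp_rot: [-1.569, 1.311, -1.652]
contact_force: [-1.4, 0.2, -0.0]
grip_width: 0.4
```

```bash
python3 - <<'E'
from go import *
t=imaging.capture('top');s=imaging.capture('side')
crop(t,80,90,240,230,5,'pics/i1.png')
E
```

```text
(no output)
```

View pics/i1.png

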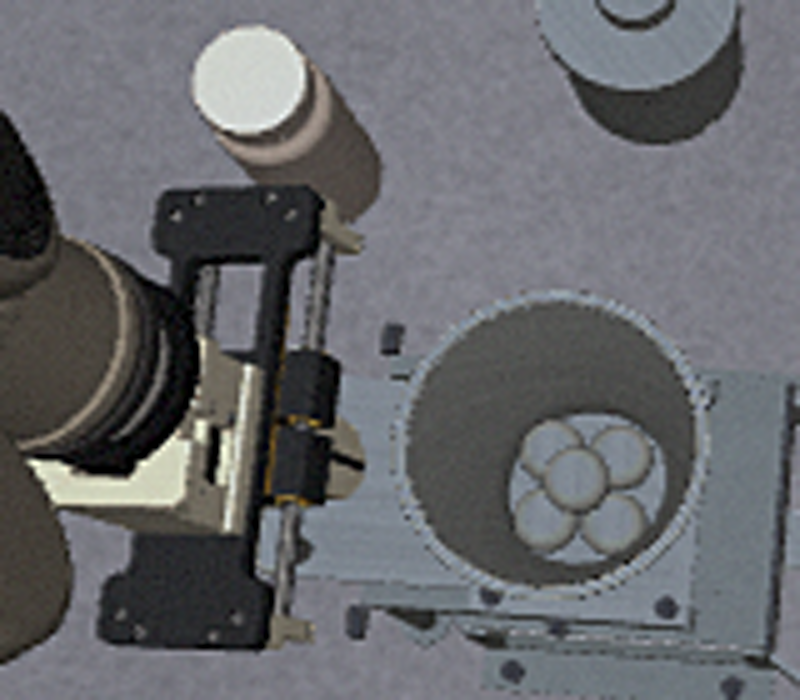

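Call:
arm_command(plan=[{"tx": -0.13, "ty": 0.48, "tz": 0, "wx": 0, "wy": 0, "wz": 0, "jaw": -1}, {"tx": -0.13, "ty": 0.48, "tz": 0, "wx": 0, "wy": 0, "wz": 0, "jaw": -1}])

```text
time: 14.25
tool_pos: [532.1, 203.5, 131.9]
tcp_rot: [-1.57, 1.31, -1.655]
contact_force: [1.0, -4.9, 0.4]
grip_width: 0.5
```

```bash
python3 st2.py 200 132 | head -1; python3 - <<'E'
from go import *
t=imaging.capture('top')
crop(t,80,90,240,230,5,'pics/i2.png')
E
```

```text
t 14.25 pos [532.1 203.5 131.9] F [ 1.  -4.9  0.4] w 0.5
```

View pics/i2.png

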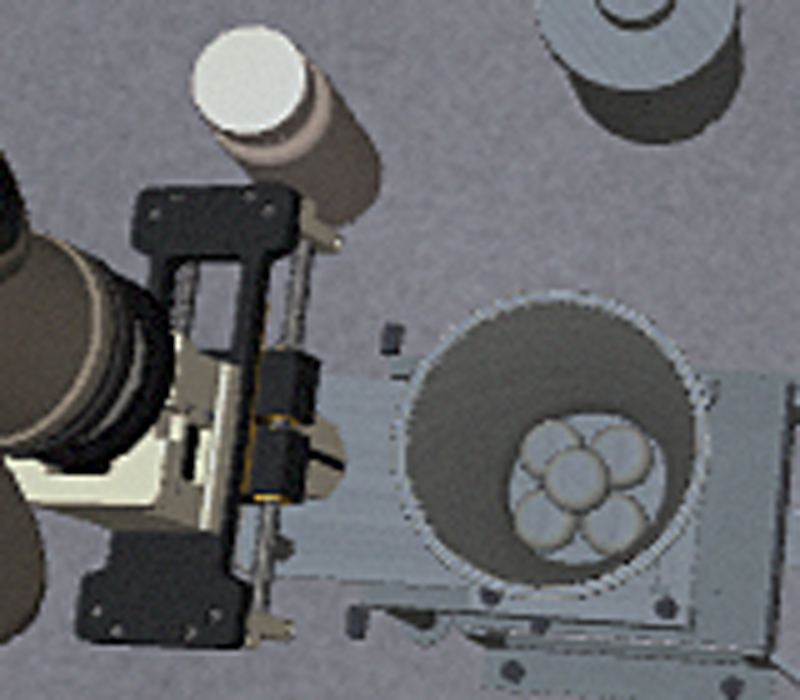

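The gate is sliding: its post moved from (303,548) to (284,548) at about 5 N. I'll keep drawing.

Call:
arm_command(plan=[{"tx": -0.154, "ty": 0.58, "tz": 0, "wx": 0, "wy": 0, "wz": 0, "jaw": -1}, {"tx": -0.154, "ty": 0.58, "tz": 0, "wx": 0, "wy": 0, "wz": 0, "jaw": -1}, {"tx": -0.154, "ty": 0.58, "tz": 0, "wx": 0, "wy": 0, "wz": 0, "jaw": -1}, {"tx": -0.154, "ty": 0.58, "tz": 0, "wx": 0, "wy": 0, "wz": 0, "jaw": -1}, {"tx": -0.154, "ty": 0.58, "tz": 0, "wx": 0, "wy": 0, "wz": 0, "jaw": -1}, {"tx": -0.154, "ty": 0.58, "tz": 0, "wx": 0, "wy": 0, "wz": 0, "jaw": -1}, {"tx": -0.154, "ty": 0.58, "tz": 0, "wx": 0, "wy": 0, "wz": 0, "jaw": -1}, {"tx": -0.154, "ty": 0.58, "tz": 0, "wx": 0, "wy": 0, "wz": 0, "jaw": -1}, {"tx": -0.154, "ty": 0.58, "tz": 0, "wx": 0, "wy": 0, "wz": 0, "jaw": -1}, {"tx": -0.154, "ty": 0.58, "tz": 0, "wx": 0, "wy": 0, "wz": 0, "jaw": -1}])

```text
time: 15.3
tool_pos: [537.0, 264.2, 131.7]
tcp_rot: [-1.57, 1.311, -1.654]
contact_force: [2.0, -3.7, 1.2]
grip_width: 0.8
```

Call:
arm_command(plan=[{"tx": -0.077, "ty": 0.29, "tz": 0, "wx": 0, "wy": 0, "wz": 0, "jaw": -1}, {"tx": -0.077, "ty": 0.29, "tz": 0, "wx": 0, "wy": 0, "wz": 0, "jaw": -1}, {"tx": -0.051, "ty": 0.19, "tz": 0, "wx": 0, "wy": 0, "wz": 0, "jaw": -1}])

```text
time: 15.6
tool_pos: [537.5, 271.8, 131.6]
tcp_rot: [-1.572, 1.311, -1.656]
contact_force: [2.0, -2.5, 2.5]
grip_width: 0.6
```

```bash
python3 st2.py 200 132 ; python3 - <<'E'
from go import *
t=imaging.capture('top')
crop(t,80,90,240,230,5,'pics/i3.png')
E
```

```text
t 15.6 pos [537.5 271.8 131.6] F [ 2.  -2.5  2.5] w 0.6
j [ 0.45  0.67  1.33 -0.23  1.28  0.62]
tool axes (cols)
 [[-0.022  0.081  0.996]
 [-0.256  0.963 -0.084]
 [-0.966 -0.257 -0.   ]]
 rotvec tool [ 0. -0.  0.]
flip rotvec tool [-3.141 -0.    -0.   ]
shift in final frame cm [-0.18  0.52  0.03] in current frame [-0.18  0.52  0.03]
y_h 194.49957780877835 mom [-0.47 -0.37  0.03] vertical 10mm down in tool [0.966 0.257 0.   ] +y_h in tool [-0.257  0.966  0.   ]
```

View pics/i3.png

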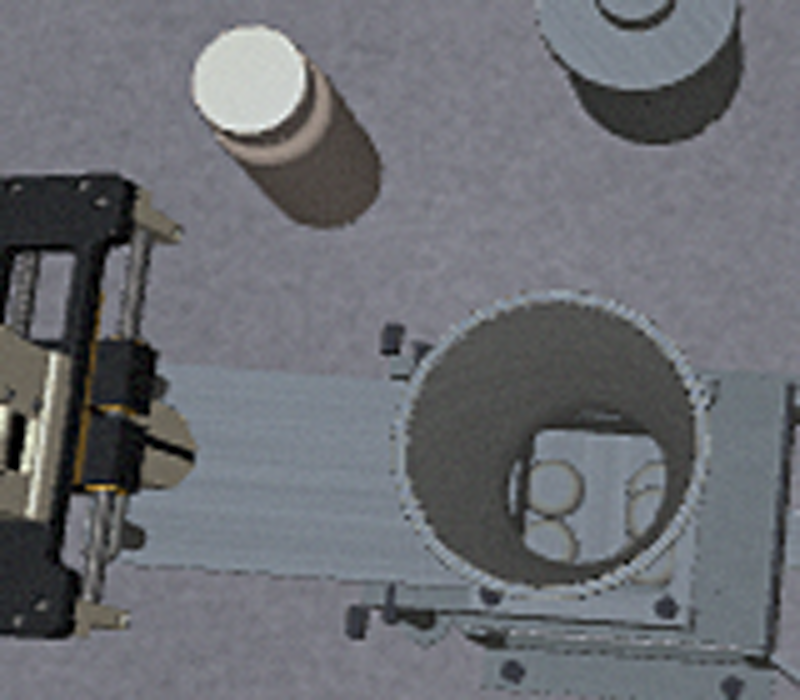

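Call:
arm_command(plan=[{"tx": -0.051, "ty": 0.19, "tz": 0, "wx": 0, "wy": 0, "wz": 0, "jaw": -1}, {"tx": -0.051, "ty": 0.19, "tz": 0, "wx": 0, "wy": 0, "wz": 0, "jaw": -1}])

```text
time: 15.85
tool_pos: [537.8, 275.5, 131.6]
tcp_rot: [-1.573, 1.31, -1.657]
contact_force: [0.8, -3.8, 2.1]
grip_width: 0.3
```

Call:
arm_command(plan=[{"tx": -0.04, "ty": 0.145, "tz": 0, "wx": 0, "wy": 0, "wz": 0, "jaw": -1}, {"tx": 0, "ty": 0, "tz": 0, "wx": 0, "wy": 0, "wz": 0, "jaw": -1}])

```text
time: 16.05
tool_pos: [537.9, 277.3, 131.6]
tcp_rot: [-1.572, 1.311, -1.656]
contact_force: [1.2, -1.8, 1.0]
grip_width: 0.6
```

Call:
arm_command(plan=[{"tx": -0.04, "ty": 0.145, "tz": 0, "wx": 0, "wy": 0, "wz": 0, "jaw": -1}, {"tx": 0, "ty": 0, "tz": 0, "wx": 0, "wy": 0, "wz": 0, "jaw": -1}])

```text
time: 16.25
tool_pos: [538.0, 278.0, 131.6]
tcp_rot: [-1.573, 1.309, -1.657]
contact_force: [0.9, -4.5, 1.2]
grip_width: 0.4
```

Call:
arm_command(plan=[{"tx": -0.026, "ty": 0.097, "tz": 0, "wx": 0, "wy": 0, "wz": 0, "jaw": -1}, {"tx": 0, "ty": 0, "tz": 0, "wx": 0, "wy": 0, "wz": 0, "jaw": -1}])

```text
time: 16.45
tool_pos: [538.0, 278.0, 131.6]
tcp_rot: [-1.575, 1.307, -1.66]
contact_force: [0.1, -8.1, 2.2]
grip_width: 0.3
```

Call:
arm_command(plan=[{"tx": -0.026, "ty": 0.097, "tz": 0, "wx": 0, "wy": 0, "wz": 0, "jaw": -1}, {"tx": 0, "ty": 0, "tz": 0, "wx": 0, "wy": 0, "wz": 0, "jaw": -1}])

```text
time: 16.65
tool_pos: [538.0, 278.1, 131.6]
tcp_rot: [-1.577, 1.306, -1.662]
contact_force: [0.3, -11.2, 3.4]
grip_width: 0.5
```

Call:
arm_command(plan=[{"tx": -0.026, "ty": 0.097, "tz": 0, "wx": 0, "wy": 0, "wz": 0, "jaw": -1}, {"tx": 0, "ty": 0, "tz": 0, "wx": 0, "wy": 0, "wz": 0, "jaw": -1}])

```text
time: 16.85
tool_pos: [538.0, 278.2, 131.6]
tcp_rot: [-1.579, 1.304, -1.664]
contact_force: [0.2, -15.5, 2.8]
grip_width: 0.7
```

The force climbs with no motion: that's the end stop. I'll back off toward the hopper and rise.

Call:
arm_command(plan=[{"tx": 0.13, "ty": -0.48, "tz": 0, "wx": 0, "wy": 0, "wz": 0, "jaw": -1}, {"tx": 0.26, "ty": -0.97, "tz": 0, "wx": 0, "wy": 0, "wz": 0, "jaw": -1}, {"tx": -1, "ty": -0.26, "tz": 0, "wx": 0, "wy": 0, "wz": 0, "jaw": -1}, {"tx": -1.9, "ty": -0.51, "tz": 0, "wx": 0, "wy": 0, "wz": 0, "jaw": -1}, {"tx": -2.9, "ty": -0.77, "tz": 0, "wx": 0, "wy": 0, "wz": 0, "jaw": -1}, {"tx": -2.9, "ty": -0.77, "tz": 0, "wx": 0, "wy": 0, "wz": 0, "jaw": -1}, {"tx": -2.9, "ty": -0.77, "tz": 0, "wx": 0, "wy": 0, "wz": 0, "jaw": -1}, {"tx": -2.9, "ty": -0.77, "tz": 0, "wx": 0, "wy": 0, "wz": 0, "jaw": -1}, {"tx": -0.8, "ty": 2.9, "tz": 0, "wx": 0, "wy": 0, "wz": 0, "jaw": -1}, {"tx": -0.8, "ty": 2.9, "tz": 0, "wx": 0, "wy": 0, "wz": 0, "jaw": -1}, {"tx": -0.8, "ty": 2.9, "tz": 0, "wx": 0, "wy": 0, "wz": 0, "jaw": -1}, {"tx": 0, "ty": 0, "tz": 0, "wx": 0, "wy": 0, "wz": 0, "jaw": -1}, {"tx": 0, "ty": 0, "tz": 0, "wx": 0, "wy": 0, "wz": 0, "jaw": -1}])

```text
time: 18.15
tool_pos: [544.4, 357.2, 282.6]
tcp_rot: [-1.571, 1.311, -1.654]
contact_force: [0.5, -0.5, -0.0]
grip_width: 0.4
```

```bash
python3 st2.py 200 132 | head -2; python3 - <<'E'
from ov import *
t=imaging.capture('top');s=imaging.capture('side')
cv2.imwrite('pics/k1r.png',t)
draw('top',t,[521.5,78.5,-.084],88,[509.6,-61,-.084],4,(80,110,280,240),'pics/k1.png')
crop(t,150,140,250,230,7,'pics/k3.png')
crop(s,200,110,330,250,4,'pics/k2.png')
E
```

```text
t 18.15 pos [544.4 357.2 282.6] F [ 0.5 -0.5 -0. ] w 0.4
j [ 0.56  0.68  0.9  -0.21  1.72  0.62]
```

View pics/k1.png

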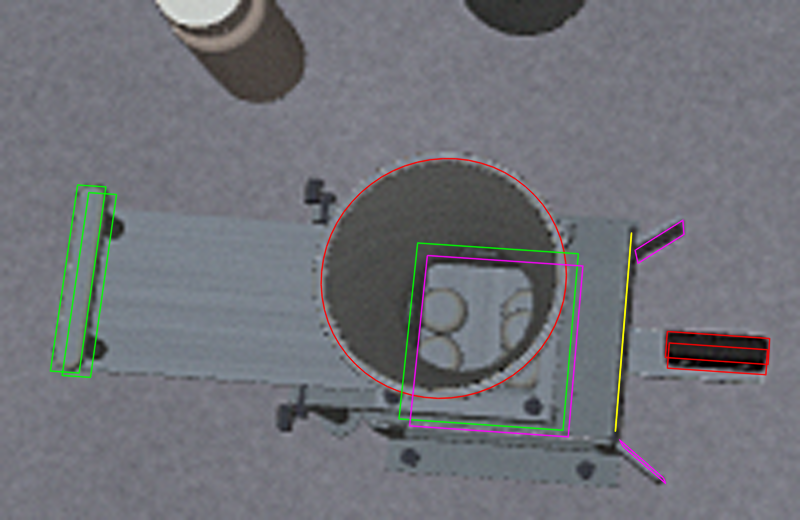

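View pics/k2.png

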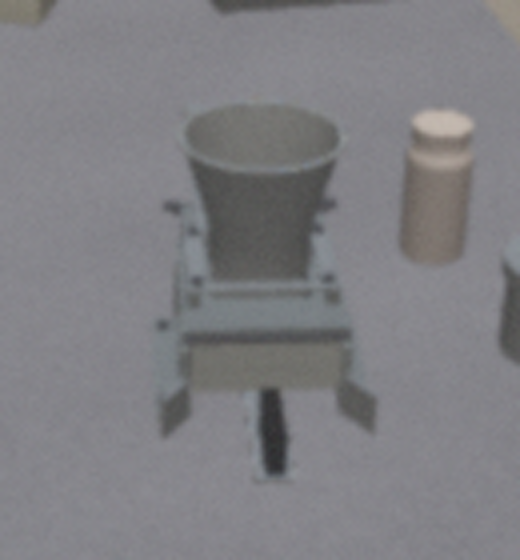

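View pics/k3.png

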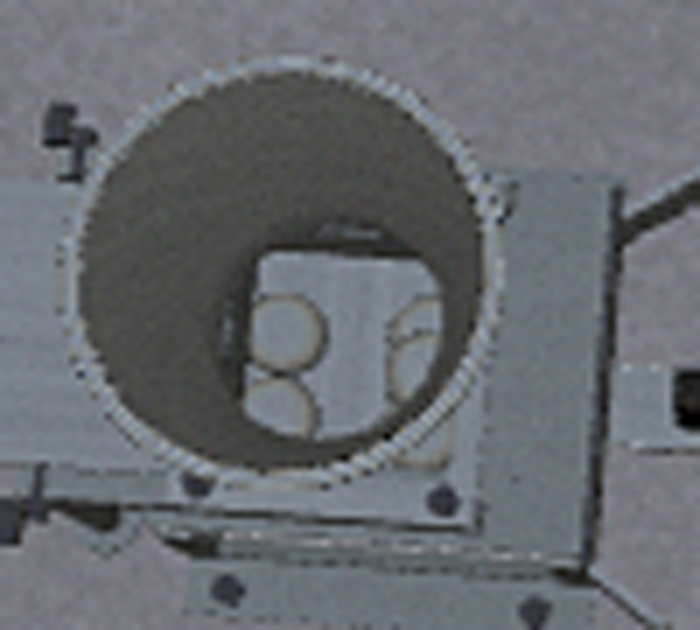

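```bash
python3 - <<'E'
from ov import *
H=[521.5,78.5,-.084]
for q in ((288,333),(278,405),(432,335),(432,370),(425,435)):
    p=at('top',150+q[0]/7,140+q[1]/7,18); v=p[:2]-H[:2]; c,s=np.cos(H[2]),np.sin(H[2]); print(q,(c*v[0]+s*v[1]).round(1),(-s*v[0]+c*v[1]).round(1))
E
```

```text
(288, 333) 15.5 30.7
(278, 405) -10.7 31.6
(432, 335) 18.3 -20.7
(432, 370) 5.6 -21.8
(425, 435) -17.9 -21.5
```

```bash
python3 - <<'E'
from h import *
t=np.mean([imaging.capture('top').astype(float) for _ in range(12)],0)
o=cv2.imread('pics/k1r.png').astype(float)
print(np.abs(t-o)[140:230,150:250].mean(), np.abs(t-o)[180:210,180:215].max())
c=t[170:215,175:225]; c=np.clip((c-60)*2,0,255).astype(np.uint8)
cv2.imwrite('pics/l1.png',cv2.resize(c,None,fx=14,fy=13,interpolation=cv2.INTER_CUBIC))
E
```

```text
1.970895061728395 9.916666666666671
```

View pics/l1.png

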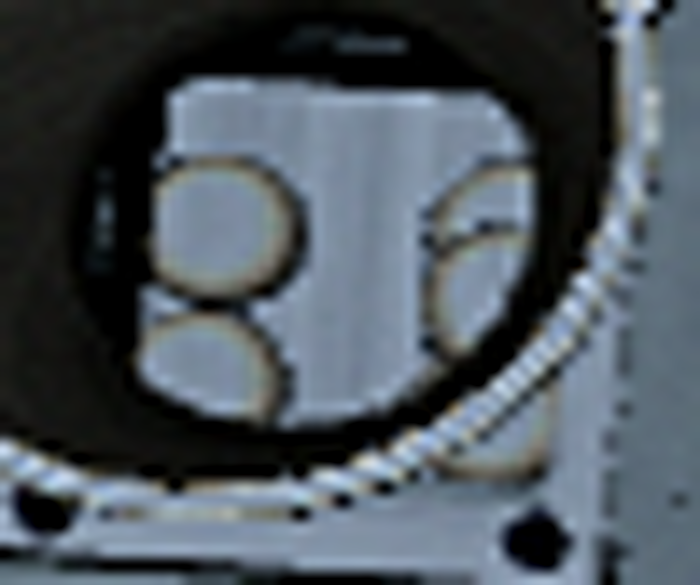

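```bash
python3 -c "
from plant import bot
print(bot.close_job())"
```

```text
the job is handed in; nothing more can be done
None
```

I handed the job in at about 19 s. By my last checks the tray is home, the flap shut, the gate out and all five balls in the tray. The hand-in gave no verdict.

**Tray:** I gripped the steel tray by its black grip, turned it in line with the bay and pushed it in. It stopped dead at the back stop with the force rising to about 15 N, and I let go.

**Gate:** I hooked the pull bar from the inside with closed fingers and drew it until it stopped, again at about 15 N. Then I backed off and raised the arm clear.

**Last checks:**
- **Tray and gate:** the tray's grip and the pull bar (88 mm out) fit their expected outlines in the top view to about 1–2 mm.
- **Flap:** it hangs as it did at the start. I judged this by eye from the side view.
- **Balls:** five are visible inside the tray and were not moving. Three on the mouth side partly overlap in the view, so one seems to be resting on the others. I could not measure its height.
- **Bystanders:** I saw no shift of the white jar or, as far as it was in view, the grinding jar. I never went near the multimeter or the turquoise tray, and last saw them in place before drawing the gate.
- **Robot:** it touches nothing, with contact force around zero.

**Disagreement:** the side camera differed from the top one by about 2.5 mm. I used mainly the top view and the contact forces.

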